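# Aim the inspection camera at the ferrule

## Task

Swing the inspection camera's lens cover fully open, right to its stop, and swivel and tilt the camera head so that it points straight at the middle of the steel ferrule on the bench. The camera must keep that aim when you let go; leave the ferrule, the dish, the filter and the two bottles standing where they are.

Things in the scene. Friction and masses are not known exactly. Their poses are not given: they have to be found in the camera images.
- camera_stand: round dark steel foot of the inspection camera, 112 mm across, 34 mm high, fixed to the bench; origin: centre of its underside, under the swivel axis. It carries an aluminium fork (88 mm wide over its two plates and 28 mm long; with the pivot knobs 96 mm wide, its plates reaching 17 mm above and 77 mm below the tilt axis) and in the fork the white camera head. The foot's -x axis is its front
- swivel (a joint): turn of the fork and head about the vertical axis through the foot's origin, rad; 0: head looks along the foot's -x axis, positive: counter-clockwise from above; range -1.3 to 1.3; stiff (0.3 N m), stays where it is left
- tilt_head (a joint): tilt of the camera head about the level axis through the fork, rad; 0: head level, positive: lens end down; range -0.4 to 1.0; stiff (0.22 N m), stays where it is left
- lens_cover (a joint): opening of the lens cover, rad; 0: shut over the lens, 2.3: fully open at its stop; it swings forward, away from the lens; light friction, stays where it is left
- head_pivot (a point): point 160 mm above the bench where tilt, swivel and optical axes cross. Its frame turns with the head: -x is the viewing direction, z the head's up, y its side with the cover hinge. In it the head's white box runs x -75 to 62 mm, y -25 to 25, z -23 to 23; the black lens barrel (42 mm across) goes on to x -92, a plug stub at the rear to x 74
- lens (a point): centre of the lens front, 92 mm in front of head_pivot on the optical axis; same frame as head_pivot
- cover_hinge (a point): middle of the cover's hinge pin (8 mm across, 42 mm long), at x -94.5, y 29.5, z 0 mm in the head_pivot frame. Its frame turns with the cover, its z is the hinge axis; the cover opens clockwise seen from the head's +z, from the head's -y direction through -x
- cover_tab (a point): centre of the finger tab of the black lens cover: tab 4 mm thick, 30 mm along the cover, 30 mm high, 70 mm from the hinge pin; when shut it sticks out past the head's -y side (from 25.5 to 55.5 mm off the optical axis). Its frame: -y points from hinge to tab, +x is the cover's inner face (towards the lens when shut)
- steel_ferrule: the steel ferrule: a bare pipe stub on a round flange, 50 mm across, 30 mm high; origin: centre of its underside
- ferrule_mid (a point): middle of the ferrule, 15 mm above its underside, on its axis
- petri_dish: flat clear dish, 62 mm across, 14 mm high, bystander; origin: centre of its underside
- disc_filter: white disc-shaped vent filter with a short nipple on top, 72 mm across, 39 mm high, bystander; origin: centre of its underside
- spout_bottle: white wash bottle with a bent spout, 62x95 mm, 195 mm high, bystander; origin: centre of its underside
- cap_bottle: bottle with a screw cap, 70 mm across, 140 mm high, bystander; origin: centre of its underside
Not all that is in view belongs to the job. There is more than one size of the camera_stand; the job needs the larger.

How it is judged:
By the outcome, as a careful person would: the job done as asked, in the order asked, and still so for the second after the job is handed in, with the robot touching nothing.
It also fails if it takes over 61 s, if anything falls off the work surface, if the arm or the gripper's body presses on something with over 40 N, if the wrist force passes 120 N, or if a joint passes its speed limit or range.

## Robot

A 6-joint arm with a two-finger parallel gripper is mounted at the origin on a cart in front of the work surface, level with it; the furniture and walls round the work are solid. World frame = base frame: x ahead of the robot, y to its left, z up, the work surface at z = 0. Lengths are in m, angles in rad, forces in N, time in s.
With the tool pointing down it reaches from about 0.425 to 0.95 m from the base axis. Payload 3.5 kg.
Tool frame: the origin (TCP) lies on the centre line of the jaws, within the pads' length; the fingertips stand 19 mm ahead of it and the grasp point (between the pads) is the TCP; z points along the fingers, y is the line along which they close (so a half turn about z gives the same grasp; the last joint's range is limited). The gripper opens to 85 mm and grips with 20 to 120 N. Pads are 22 mm wide; open, the fingers measure 114 mm over their backs; the gripper's body (76 mm by 85 mm) begins 54 mm behind the grasp point. The pads swing forward as they close: fully open they stand 13 mm farther back than shut.
Start: joints at [-1.342, 0.286, 1.577, -0, 1.279, -0.15], TCP at [0.25, -0.627, 0.25] pointing down, gripper open.
Joint ranges: [-2.77, 2.77], [-0.9, 2.22], [0.21, 2.48], [-1.53, 4.67], [0.24, 2.81], [-2.84, 2.84]. Speed limits (rad/s): [2.79, 2.79, 3.14, 3.14, 3.14, 3.14].

## Interface

Orientations are given as a unit quaternion [x, y, z, w].
In Python, from plant import ctrl, imaging gives the robot as it stands. The module is installed in compiled form; this text tells all that it offers.
- The arm moves only by the shell command python3 -m handwheel 'ROWS' [OPENING] [FORCE]. ROWS is JSON, one flat list of numbers, 6 for each row, row after row: the shift along the world's x, y, z in units of 150 mm (1.0 is 150 mm), then the turn, a rotation vector about the world's x, y, z in units of 90 degrees (1.0 is 90 degrees). In form: [tx, ty, tz, rx, ry, rz, tx, ty, tz, rx, ry, rz, ...]. A call has 1 to 5 rows; each row shifts and turns the commanded pose from where the row before left it; what a row does not reach is not made up. A row lasts 1/12 s, in which the tool goes at most 41.7 mm and 7.16 degrees, less where a joint would pass 70% of its speed; a pose out of reach is approached as far as the arm can. A call with a number of a shift or a turn outside -1 to 1 is refused whole. A call with a gripper value outside its range is refused whole. OPENING is the opening, from 0 (shut) to 1 (fully open), set as the call begins (- or left out, the last holds). The fingers move at their own pace and stop on an object; FORCE is the grip in N (left out, the last holds). Time passes only in rows, so rows that do not move let the fingers close. It gives the time, the measured TCP pose, the force, the opening and the grip force at its end, in the units of the state.
- ctrl.get_state(): the state, without advancing time (a new reading comes with each control period).
- imaging.read_camera(name): name is "scene" or "top"; returns (picture, depth): 384x512x3 uint8, blue, green, red; 384x512 float32, m along the optical axis (not along the pixel's ray), 0 where there is no reading.
- imaging.get_calibration(name): a dict with "fovy" (degrees; the focal length in pixels is half the picture's height over the tangent of half this angle, whatever the lens; pixels are square), "cx", "cy" (the principal point, pixels), "distortion" ([k1, k2, p1, p2, k3] as OpenCV has them; the pictures are not rectified), "R" (3x3) and "t" (3): a world point X has camera coordinates R X + t. Camera axes: x right, y down, z forward; pixel columns grow to the right and rows downward; lengths in m; the calibration is good to about 2 mm. A picture is of the moment at which its call begins. get_calibration takes no time and is no camera call.
- ctrl.sign_off(): hands the job in; it is judged then, once.
The state is a dict: "time": time; "qpos": joint angles; "dq": joint speeds; "joint_efforts": joint torques, N m; "eef_pos": TCP position; "tcp_rot": TCP orientation; "contact_force": force on the tool from outside, world axes, zero at the start; "wrist_torque": the same for the moment, N m; "opening": opening from 0.0 (shut) to 1.0 (fully open); "finger_force": force on a finger pad.
Only numpy, scipy, OpenCV 4.12 (cv2) and the standard library are available. Lean on these libraries where they do the work, as an engineer would, in place of code of your own. Each camera call takes 0.05 s, during which the arm holds its last target. There are 200 camera calls.

## Working session

There is one attempt and no reset: what is moved stays moved. The work goes in short steps, Python scripts to look and compute and a shell command to move; the robot and the scene stay as the last step left them, time stands still between calls to the robot, and variables do not carry over. Pictures are saved under pics/ and viewed, at most 10 in all, crops included, and the job is handed in when it is done.

```bash
mkdir -p pics; cat > h.py <<'E'
import numpy as np, cv2
from plant import ctrl, imaging
def cal(n):
    c=imaging.get_calibration(n); f=192/np.tan(np.radians(c["fovy"])/2)
    return np.array([[f,0,c["cx"]],[0,f,c["cy"]],[0,0,1.]]),np.array(c["distortion"],float),np.array(c["R"]),np.array(c["t"])
def shot(n,tag):
    p,d=imaging.read_camera(n); np.savez(f"{tag}.npz",p=p,d=d); cv2.imwrite(f"pics/{tag}.png",p); return p,d
def ray(n,u,v):
    K,D,R,t=cal(n); q=cv2.undistortPoints(np.array([[[u,v]]],float),K,D)[0,0]
    return -R.T@t, R.T@np.array([q[0],q[1],1.])
def at_z(n,u,v,z):
    o,r=ray(n,u,v); return o+r*(z-o[2])/r[2]
def cloud(n,d):
    K,D,R,t=cal(n); vv,uu=np.mgrid[:384,:512]
    q=cv2.undistortPoints(np.stack([uu,vv],-1).reshape(-1,1,2).astype(float),K,D)[:,0]
    P=np.c_[q,np.ones(len(q))]*d.reshape(-1,1)
    return ((P-t)@R).reshape(384,512,3)
def proj(n,X):
    K,D,R,t=cal(n); return cv2.projectPoints(np.array(X,float).reshape(-1,1,3),cv2.Rodrigues(R)[0],t,K,D)[0][:,0]
E
python3 - <<'E'
from h import *
a,_=shot("scene","s0"); b,_=shot("top","t0")
cv2.imwrite("pics/st0.png",cv2.resize(np.vstack([a,b]),(800,1200))[:1200]) 
for n in("scene","top"):
    K,D,R,t=cal(n); print(n,K[0,0],-R.T@t,R[2])
print(ctrl.get_state())
E
```

```text
scene 414.5857250755381 [0.16909212 0.81915476 0.79259351] [ 0.45182019 -0.57097005 -0.6854573 ]
top 424.90614841226187 [0.51581224 0.26477218 1.15362659] [ 0.06021091 -0.01923734 -0.99800029]
{'time': 0.1, 'qpos': array([-1.34198246e+00,  2.87132507e-01,  1.57802357e+00, -5.18623567e-06,
        1.27856337e+00, -1.49980170e-01]), 'dq': array([ 0.00191957, -0.00102437, -0.00408495, -0.00068488,  0.00076671,
        0.00080002]), 'joint_efforts': array([ 5.69871681e-04, -4.07298088e+01, -2.93700027e+01, -1.46652364e-04,
        3.38814141e-03,  9.22303684e-06]), 'eef_pos': array([ 0.24952976, -0.62660102,  0.24905228]), 'tcp_rot': array([ 9.82117238e-01,  1.88267362e-01, -4.43854516e-05, -1.06247549e-03]), 'contact_force': array([ 0.21265808, -0.18789271, -0.12841529]), 'wrist_torque': array([ 0.02850372, -0.03546586, -0.02410448]), 'finger_force': 0.0, 'opening': 0.9977650984667713}
```

View pics/s0.png

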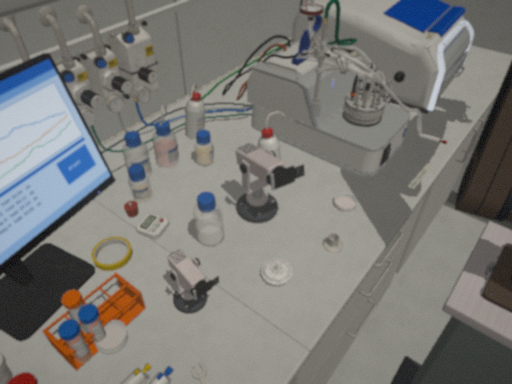

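View pics/t0.png

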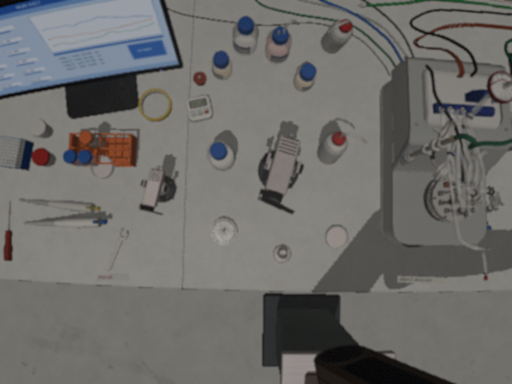

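The scene picture shows the large stand at (258,190), ferrule at (333,242), dish (345,202), filter (277,272) and cap bottle (208,220). In the top picture the head is at (281,170), cover (277,203), ferrule (282,253), dish (336,236), filter (223,231), spout bottle (335,145) and cap bottle (220,155).

```bash
python3 - <<'E'
from h import *
a=np.load("s0.npz"); b=np.load("t0.npz")
A=cv2.resize(a["p"][130:260,215:375],(800,650),interpolation=3)[:600]
B=cv2.resize(b["p"][120:270,200:360],None,fx=4,fy=4,interpolation=3)
cv2.imwrite("pics/a1.png",A);cv2.imwrite("pics/b1.png",B)
C=cloud("top",b["d"])
for u,v in [(281,150),(275,182),(277,203),(291,210),(282,253),(275,247),(336,236),(223,231),(220,153),(336,143),(265,170),(250,210)]: print((u,v),C[v,u].round(3))
C=cloud("scene",a["d"])
for u,v in [(258,160),(285,172),(333,240),(262,212),(300,174)]: print((u,v),C[v,u].round(3))
E
```

```text
(281, 150) [0.675 0.189 0.175]
(275, 182) [0.598 0.203 0.195]
(277, 203) [0.55  0.198 0.201]
(291, 210) [0.535 0.165 0.193]
(282, 253) [0.423 0.167 0.006]
(275, 247) [ 0.438  0.186 -0.002]
(336, 236) [0.472 0.022 0.01 ]
(223, 231) [0.479 0.326 0.037]
(220, 153) [0.669 0.333 0.139]
(336, 143) [0.7   0.055 0.152]
(265, 170) [0.645 0.219 0.02 ]
(250, 210) [ 0.537  0.256 -0.004]
(258, 160) [0.631 0.204 0.185]
(285, 172) [0.552 0.208 0.192]
(333, 240) [0.426 0.163 0.009]
(262, 212) [0.614 0.205 0.023]
(300, 174) [0.533 0.173 0.173]
```

View pics/a1.png

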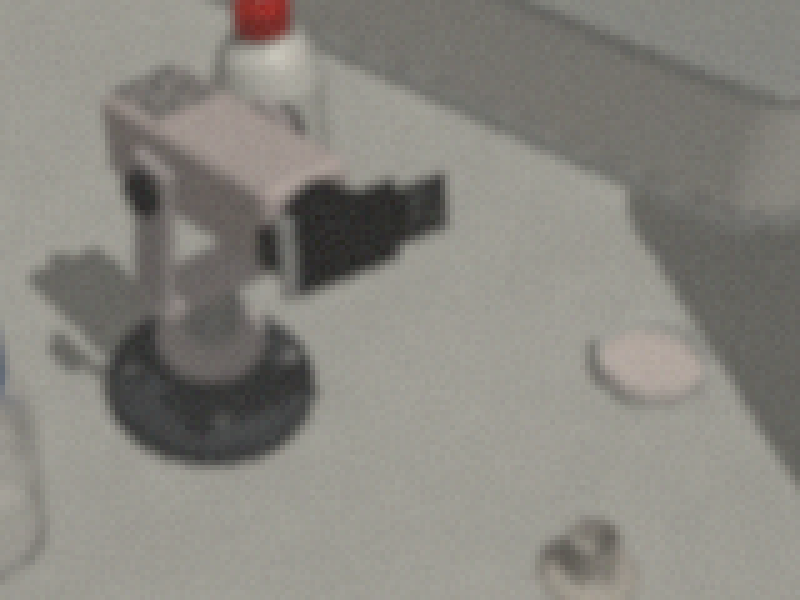

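View pics/b1.png

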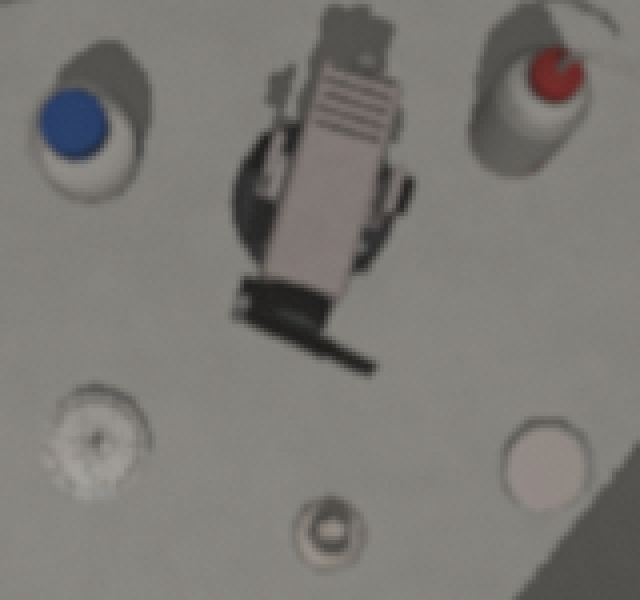

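The crops show the head with its front to the lower left, hinge at b1 (237,310), cover tab end at (375,370) slightly ajar, and the ferrule flange centred at b1 (330,533), which is top pixel (282.5,253.2). Next I fit the head pose.

```bash
cat > fit.py <<'E'
from h import *
from scipy.optimize import least_squares
def headpts(tags,c=(.62,.195),r=.12):
    out={}
    for n,tag in tags:
        z=np.load(tag+".npz"); C=cloud(n,z["d"]); g=z["p"].astype(int).sum(2)
        m=(C[...,2]>.12)&(np.hypot(C[...,0]-c[0],C[...,1]-c[1])<r)&(z["d"]>0)
        out[n]=(C[m],g[m],np.argwhere(m))
    return out
E
python3 - <<'E'
from fit import *
o=headpts([("top","t0"),("scene","s0")])
for n in o:
    P,g,px=o[n]; w=g>300; Q=P[w&(P[:,2]>.16)]
    # robust plane
    c=np.median(Q,0); 
    for i in range(8):
        q=Q if i==0 else Q[np.abs((Q-c)@nv)<(.006 if i<4 else .003)]
        c=q.mean(0); nv=np.linalg.svd(q-c)[2][2]; nv*=np.sign(nv[2])
    print(n,len(P),len(q),"c",c.round(4),"n",nv.round(3),"rms",((q-c)@nv).std().round(4))
    p2=cv2.minAreaRect(((q-c)[:,:2]).astype(np.float32)*1000); print(p2)
# foot: dark, z .028-.04
for n,t in(("top","t0"),("scene","s0")):
    z=np.load(t+".npz"); C=cloud(n,z["d"]); 
    m=(C[...,2]>.024)&(C[...,2]<.042)&(np.hypot(C[...,0]-.63,C[...,1]-.195)<.09)
    print(n,"foot",m.sum(),np.percentile(C[m],[1,50,99],axis=0).round(3))
    m=(C[...,2]>.004)&(np.hypot(C[...,0]-.423,C[...,1]-.166)<.05)
    print("ferr",m.sum(),np.percentile(C[m],[2,50,98],axis=0).round(3))
print("ferr top",at_z("top",282.5,253.2,.005), "scene crop", [at_z("scene",333.3+i,243,z) for i in(0,) for z in(.005,.015)])
E
```

```text
top 1820 905 c [0.6352 0.1857 0.1848] n [ 0.17  -0.054  0.984] rms 0.0014
((7.570030212402344, -1.9879150390625), (75.74116516113281, 132.5218505859375), 75.22645568847656)
scene 1781 605 c [0.638  0.1913 0.1841] n [ 0.165 -0.018  0.986] rms 0.0012
((-5.742641448974609, -0.10796737670898438), (54.913394927978516, 158.82290649414062), 72.23680114746094)
top foot 32 [[0.617 0.145 0.024]
 [0.64  0.219 0.025]
 [0.685 0.234 0.039]]
ferr 216 [[0.386 0.146 0.004]
 [0.422 0.168 0.006]
 [0.454 0.189 0.031]]
scene foot 131 [[0.613 0.166 0.024]
 [0.629 0.208 0.032]
 [0.667 0.219 0.041]]
ferr 207 [[0.403 0.157 0.004]
 [0.422 0.176 0.01 ]
 [0.442 0.19  0.03 ]]
ferr top [0.42216443 0.16580688 0.005     ] scene crop [array([0.42143289, 0.16746656, 0.005     ]), array([0.41822894, 0.17574098, 0.015     ])]
```

```bash
python3 - <<'E'
from h import *
a=np.load("s0.npz")["p"]; b=np.load("t0.npz")["p"]
A=cv2.resize(a[222:262,308:358],(400,320),interpolation=3); B=cv2.resize(b[233:273,257:307],(400,320),interpolation=3)
C=cv2.resize(a[180:230,228:288],(400,333),interpolation=3)[:280]; D=cv2.resize(b[140:200,250:310],(400,400),interpolation=3)[:280]
cv2.imwrite("pics/c1.png",np.vstack([np.hstack([A,B]),np.hstack([C,D])]))
E
```

```text
(no output)
```

View pics/c1.png

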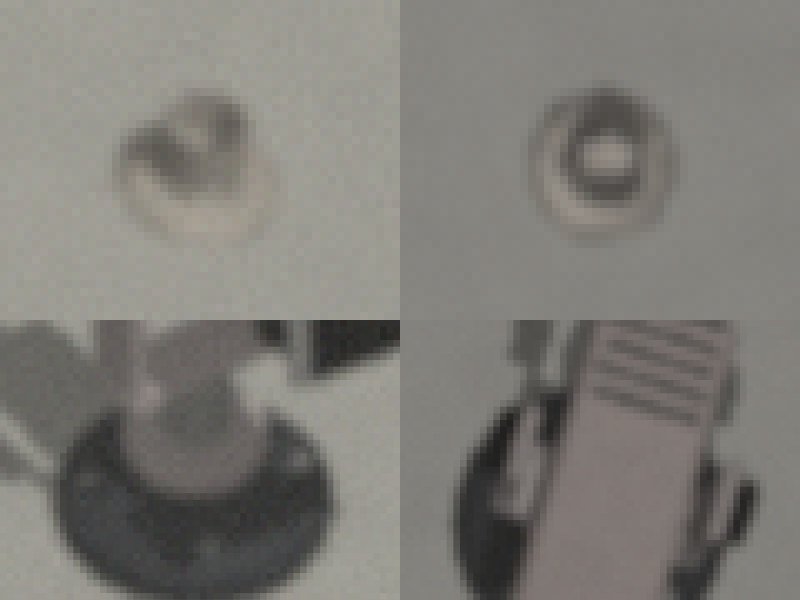

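The ferrule flange centre reads top (282.3,253.3) and scene (332.2,244.5). The near pivot knob is at a1 (140,190), which gives the pivot directly.

```bash
cat >> fit.py <<'E'
def Rh(yaw,tilt):
    # head frame: x back, -x view; yaw about z; positive tilt lens(-x) down
    from scipy.spatial.transform import Rotation as T
    return (T.from_euler('z',yaw)*T.from_euler('y',-tilt)).as_matrix()
def fitpose(obs,x0,prior=None):
    def f(x):
        R=Rh(x[2],x[3]); o=[]
        for n,uv,X,w in obs:
            o.append((proj(n,[np.array([x[0],x[1],.16])+R@(np.array(X)/1000)])[0]-uv)*w)
        return np.concatenate(o)
    s=least_squares(f,x0,loss='soft_l1'); return s.x,s.fun.reshape(-1,2)
E
python3 - <<'E'
from fit import *
b=lambda u,v:(200+u/4-.4,120+v/4-.4); a=lambda u,v:(215+u/5-.4,130+v/5-.4)
T=[(322,65,62,25,23),(400,85,62,-25,23),(345,297,-75,-25,23),(262,275,-75,25,23)]
S=[(105,103,62,25,23),(172,65,62,-25,23),(345,160,-75,-25,23),(275,198,-75,25,23),(140,190,0,48,0)]
obs=[("top",b(u,v),X,1) for u,v,*X in T]+[("scene",a(u,v),X,1) for u,v,*X in S]+[("top",b(410,193),(0,-48,0),1)]
x,r=fitpose(obs,[.63,.19,-.27,-.17]); print(x.round(4)); print(r.round(1))
R=Rh(*x[2:]); P=np.array([x[0],x[1],.16])
h=P+R@[-.0945,.0295,0]; print("hinge",h, proj("top",[h]),proj("scene",[h]))
# foot check
print("foot c", proj("scene",[[x[0],x[1],.034]]),proj("top",[[x[0],x[1],.034]]))
for phi in (0,.15,.3):
    d=R@[-np.sin(phi),-np.cos(phi),0]; print(phi,[ (proj(n,[h+d*.085,h+d*.07])*1).round(1).tolist() for n in("top","scene")], h+d*.07)
F=np.array([.422,.166,.015]); d=F-P; print("want yaw",np.arctan2(-d[1],-d[0]),"tilt",np.arctan2(-d[2],np.hypot(d[0],d[1])))
print(at_z("scene",332.2,244.5,.003))
E
```

```text
[ 0.6439  0.1846 -0.2471 -0.1901]
[[-0.6 -1.8]
 [ 0.4 -1. ]
 [ 0.1  0.5]
 [-0.4  0. ]
 [-1.2 -0.7]
 [ 1.4 -0.3]
 [ 2.3 -1.1]
 [-0.4 -0.3]
 [ 0.2  2.3]
 [-0.5  1.7]]
hinge [0.56116292 0.23593503 0.17785467] [[259.74522491 198.2052109 ]] [[273.9902794  181.51355048]]
foot c [[257.81964002 199.55274996]] [[278.14550472 170.02019544]]
0 [[[295.3, 208.1], [289.0, 206.4]], [[301.9, 166.9], [297.2, 169.4]]] [0.5440385  0.16806195 0.17785467]
0.15 [[[293.6, 213.2], [287.6, 210.6]], [[305.4, 169.0], [300.0, 171.1]]] [0.53427064 0.17133705 0.17983109]
0.3 [[[291.1, 218.0], [285.5, 214.5]], [[308.2, 171.4], [302.3, 173.1]]] [0.52510673 0.17606287 0.18176312]
want yaw 0.08375013606076556 tilt 0.5771377430007878
[0.42175803 0.1717171  0.003     ]
```

```bash
python3 - <<'E'
from fit import *
th=np.linspace(0,2*np.pi,73)
def sil(n,c):
    P=np.concatenate([np.c_[c[0]+.056*np.cos(th),c[1]+.056*np.sin(th),0*th+z] for z in(0,.034)]); return proj(n,P)
def f(c):
    s=sil("scene",c);t=sil("top",c)
    return [s[:,0].min()-235.8,s[:,0].max()-278,s[:,1].max()-222,t[:,0].min()-258]
s=least_squares(f,[.64,.185]); print(s.x,s.fun)
for n,t in(("scene","s0"),("top","t0")):
    z=np.load(t+".npz"); C=cloud(n,z["d"]); X=C[z["d"]>0]
    for y0 in np.arange(-.6,.2,.1):
        r=[]
        for x0 in np.arange(.2,.7,.1):
            m=(abs(X[:,0]-x0-.05)<.05)&(abs(X[:,1]-y0-.05)<.05); r.append(round(float(np.percentile(X[m,2],99)),2) if m.sum()>3 else None)
        print(n,round(y0,1),r)
E
```

```text
[0.6497792  0.18116671] [-0.01779688 -0.02464416  0.07687196  0.07257072]
scene -0.6 [-0.89, 0.0, 0.21, 0.24, 0.26]
scene -0.5 [-0.89, 0.01, 0.02, -0.0, None]
scene -0.4 [-0.89, 0.0, 0.14, 0.22, 0.27]
scene -0.3 [-0.89, 0.0, 0.22, 0.28, 0.31]
scene -0.2 [-0.89, 0.0, 0.11, 0.31, 0.44]
scene -0.1 [0.45, 0.0, 0.01, 0.11, 0.21]
scene -0.0 [0.45, 0.0, 0.01, 0.0, 0.13]
scene 0.1 [0.29, 0.0, 0.03, 0.2, 0.19]
top -0.6 [None, 0.0, 0.0, 0.0, 0.01]
top -0.5 [None, 0.01, 0.02, 0.01, 0.01]
top -0.4 [None, 0.01, 0.15, 0.23, 0.28]
top -0.3 [None, 0.01, 0.22, 0.29, 0.32]
top -0.2 [None, 0.01, 0.11, 0.31, 0.45]
top -0.1 [0.5, 0.01, 0.02, 0.06, 0.19]
top -0.0 [0.44, 0.01, 0.02, 0.0, 0.14]
top 0.1 [0.29, 0.01, 0.03, 0.2, 0.19]
```

Foot fit puts the pivot at about (0.648, 0.182). Cover is ajar by about 0.12 rad. Moving to beside the barrel with shut fingers.

```bash

python3 -m handwheel '[0,0,0.25,0,0,0,0,0,0.25,0,0,0,0,0,0.25,0,0,0,0,0,0.25,0,0,0]' 0 30
python3 -m handwheel '[0.08,0.242,0,0,0,0.0275,0.08,0.242,0,0,0,0.0275,0.08,0.242,0,0,0,0.0275,0.08,0.242,0,0,0,0.0275,0.08,0.242,0,0,0,0.0275]' 
python3 -m handwheel '[0.08,0.242,0,0,0,0.0275,0.08,0.242,0,0,0,0.0275,0.08,0.242,0,0,0,0.0275,0.08,0.242,0,0,0,0.0275]' 
python3 -m handwheel '[0.067,0.25,0,0,0,0.0275,0.067,0.25,0,0,0,0.0275,0.067,0.25,0,0,0,0.0275,0.067,0.25,0,0,0,0.0275]' 
python3 -m handwheel '[0.067,0.25,0,0,0,0.0275,0.067,0.25,0,0,0,0.0275,0.067,0.25,0,0,0,0.0275,0.067,0.25,0,0,0,0.0275]' 
python3 -m handwheel '[0.157,0.213,0,0,0,0.0275,0.157,0.213,0,0,0,0.0275,0.157,0.213,0,0,0,0.0275,0.157,0.213,0,0,0,0.0275,0.157,0.213,0,0,0,0.0275]' 
python3 -m handwheel '[0,0,0,0,0,0,0,0,0,0,0,0]'
```

```text
time: 0.43
eef_pos: [0.2495, -0.6267, 0.401]
tcp_rot: [0.982, 0.188, -0.0, -0.001]
contact_force: [0.1, -0.5, -0.3]
opening: 0.451
finger_force: 0.0
time: 0.85
eef_pos: [0.3098, -0.4438, 0.3995]
tcp_rot: [0.956, 0.294, 0.0, -0.001]
contact_force: [0.8, -0.3, 0.4]
opening: -0.004
finger_force: 0.0
time: 1.18
eef_pos: [0.3577, -0.2985, 0.3997]
tcp_rot: [0.927, 0.375, -0.0, -0.0]
contact_force: [0.8, 1.0, 0.5]
opening: 0.0
finger_force: 0.0
time: 1.52
eef_pos: [0.3976, -0.1485, 0.3999]
tcp_rot: [0.891, 0.454, -0.0, -0.0]
contact_force: [0.7, -0.0, 0.1]
opening: 0.005
finger_force: 0.0
time: 1.85
eef_pos: [0.4378, 0.0016, 0.4]
tcp_rot: [0.849, 0.529, -0.0, 0.0]
contact_force: [0.7, -0.2, 0.0]
opening: -0.001
finger_force: 0.0
time: 2.27
eef_pos: [0.5563, 0.1614, 0.3997]
tcp_rot: [0.786, 0.618, -0.0, -0.0]
contact_force: [0.6, -0.8, -0.1]
opening: 0.004
finger_force: 0.0
time: 2.43
eef_pos: [0.556, 0.1608, 0.3982]
tcp_rot: [0.786, 0.618, -0.002, -0.001]
contact_force: [-1.0, -0.2, -0.5]
opening: 0.0
finger_force: 0.0
```

```bash

python3 -m handwheel '[0.013,0,-0.25,0,0,0,0,0,-0.25,0,0,0,0,0,-0.25,0,0,0,0,0,-0.25,0,0,0,0,0,-0.18,0,0,0]' 
python3 -m handwheel '[0,0,0,0,0,0,0,0,0,0,0,0]'
python3 - <<'E'
from h import *
a,_=shot("scene","s1"); b,_=shot("top","t1")
cv2.imwrite("pics/d1.png",np.hstack([cv2.resize(a[120:220,225:325],(400,400),interpolation=3),cv2.resize(b[140:240,230:330],(400,400),interpolation=3)]))
for X in([.558,.161,.20],[.558,.161,.18]): print((proj("scene",[X])-[225,120])*4,(proj("top",[X])-[230,140])*4)
E
```

```text
time: 2.85
eef_pos: [0.5556, 0.1578, 0.22]
tcp_rot: [0.788, 0.616, -0.002, -0.001]
contact_force: [-0.0, 0.9, -0.7]
opening: -0.002
finger_force: 0.0
time: 3.02
eef_pos: [0.5565, 0.1582, 0.2224]
tcp_rot: [0.788, 0.616, -0.001, -0.001]
contact_force: [0.8, -0.2, 1.4]
opening: -0.003
finger_force: 0.0
[[278.32258922 152.28523627]] [[252.95953994 239.98619998]]
[[275.7490148  179.31873087]] [[249.16210609 241.42905012]]
```

View pics/d1.png

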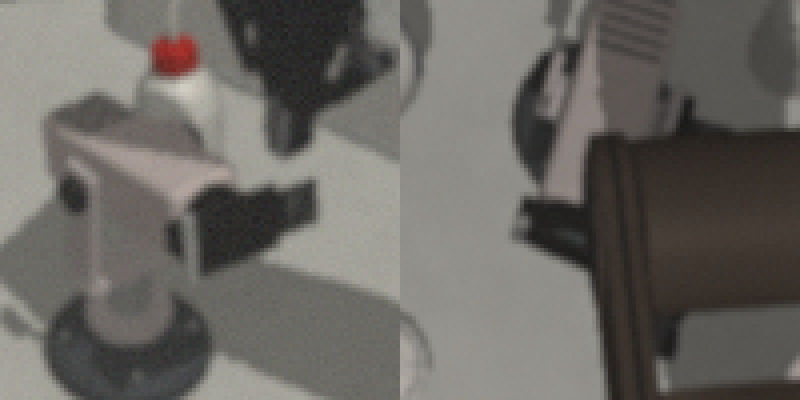

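Left half shows the fingertips at (288,150), just behind and above the tab at (285–318,180–215). That is as planned, so I descend.

```bash

python3 -m handwheel '[0.015,0,-0.1,0,0,0,0,0,-0.13,0,0,0,0,0,0,0,0,0]' 
python3 - <<'E'
from h import *
P=np.array([.6475,.183]);c,s=np.cos(-.247),np.sin(-.247)
h=np.array([.6475,.183])+np.array([[c,-s],[s,c]])@[-.0945*np.cos(.19),.0295]
print("hinge",h)
# finger centre path: radius 62mm along cover, offset behind inner face 2+12..
for phi in np.arange(.2,2.5,.15):
    u=np.array([[c,-s],[s,c]])@[-np.sin(phi),-np.cos(phi)]; n=np.array([[c,-s],[s,c]])@[np.cos(phi),-np.sin(phi)]
    print(round(phi,2),(h+.062*u+.0165*n).round(4))
E
```

```text
time: 3.37
eef_pos: [0.5597, 0.159, 0.1887]
tcp_rot: [0.787, 0.617, -0.0, -0.0]
contact_force: [-1.0, 0.2, 0.2]
opening: -0.003
finger_force: 0.0
hinge [0.56472967 0.23429378]
0.2 [0.5528 0.1713]
0.35 [0.5435 0.1737]
0.5 [0.5347 0.1776]
0.65 [0.5266 0.1827]
0.8 [0.5193 0.189 ]
0.95 [0.513  0.1963]
1.1 [0.5079 0.2044]
1.25 [0.5041 0.2133]
1.4 [0.5017 0.2226]
1.55 [0.5006 0.2321]
1.7 [0.501  0.2417]
1.85 [0.5028 0.2512]
2.0 [0.506  0.2602]
2.15 [0.5106 0.2687]
2.3 [0.5163 0.2764]
2.45 [0.5232 0.2832]
```

```bash

python3 -m handwheel '[-0.056,0.041,-0.02,0,0,-0.064,-0.056,0.041,-0.02,0,0,-0.064,-0.056,0.041,-0.02,0,0,-0.064]'
python3 -m handwheel '[-0.037,0.021,0,0,0,-0.064,-0.035,0.025,0,0,0,-0.064,-0.032,0.028,0,0,0,-0.064,-0.029,0.031,0,0,0,-0.064,-0.026,0.034,0,0,0,-0.064]'
python3 -m handwheel '[-0.022,0.036,0,0,0,-0.064,-0.018,0.039,0,0,0,-0.064,-0.014,0.040,0,0,0,-0.064,-0.010,0.042,0,0,0,-0.064,-0.006,0.042,0,0,0,-0.064]'
python3 -m handwheel '[-0.001,0.043,0,0,0,-0.064,0.003,0.043,0,0,0,-0.064,0.007,0.042,0,0,0,-0.064,0.011,0.041,0,0,0,-0.064]'
python3 - <<'E'
from h import *
a,_=shot("scene","s2"); b,_=shot("top","t2")
cv2.imwrite("pics/d2.png",np.hstack([cv2.resize(a[120:220,225:325],(400,400),interpolation=3),cv2.resize(b[140:240,210:310],(400,400),interpolation=3)]))
print(ctrl.get_state()["qpos"])
E
```

```text
time: 3.62
eef_pos: [0.5364, 0.1779, 0.1833]
tcp_rot: [0.872, 0.489, 0.002, 0.001]
contact_force: [-0.1, -0.3, -0.1]
opening: -0.001
finger_force: 0.3
time: 4.03
eef_pos: [0.5126, 0.1989, 0.1838]
tcp_rot: [0.966, 0.257, 0.003, 0.0]
contact_force: [0.7, -0.7, 0.6]
opening: 0.002
finger_force: 0.2
time: 4.45
eef_pos: [0.5016, 0.2291, 0.1836]
tcp_rot: [1.0, 0.009, 0.002, -0.001]
contact_force: [-0.6, 0.2, 0.9]
opening: 0.002
finger_force: 0.5
time: 4.78
eef_pos: [0.5047, 0.2545, 0.1834]
tcp_rot: [0.982, -0.191, 0.002, -0.001]
contact_force: [-0.7, -0.6, -0.2]
opening: 0.005
finger_force: 0.2
[2.87836912e-01 1.10022978e-01 1.91016916e+00 3.16931637e-05
 1.11645758e+00 2.23754834e+00]
```

View pics/d2.png

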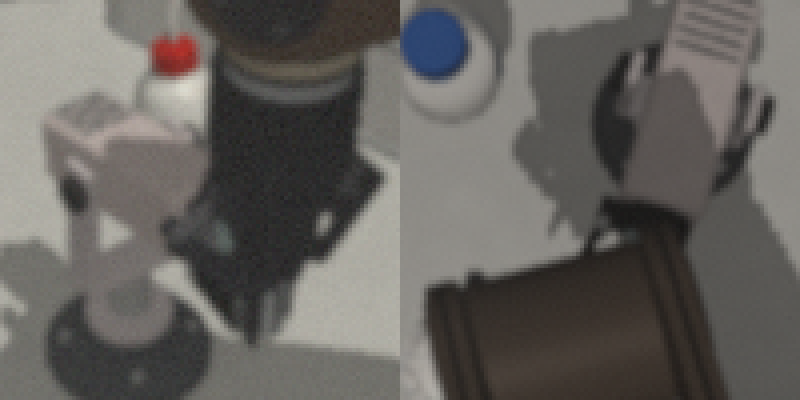

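Gripper is where planned, cover hidden behind it and head unmoved; continuing slowly to the stop, with a slight overshoot.

```bash

python3 -m handwheel '[0.016,0.040,0,0,0,-0.05,0.020,0.038,0,0,0,-0.05]'
python3 -m handwheel '[0.023,0.036,0,0,0,-0.05,0.027,0.033,0,0,0,-0.05]'
python3 -m handwheel '[0.027,0.030,0,0,0,-0.02]'
python3 -m handwheel '[0.030,0.030,0,0,0,0]'
python3 -m handwheel '[0.032,0.028,0,0,0,0]'
python3 - <<'E'
from h import *
a,_=shot("scene","s3"); b,_=shot("top","t3")
for n,A,B in(("scene","s2","s3"),("top","t2","t3")):
    p=np.load(A+".npz")["p"][140:175,232:252] if n=="scene" else np.load(A+".npz")["p"][140:165,280:305]
    q=np.load(B+".npz")["p"]; r=cv2.matchTemplate(q[120:220,210:330],p,5); print(n,cv2.minMaxLoc(r)[1::2])
print(ctrl.get_state()["qpos"])
E
```

```text
time: 5.05
eef_pos: [0.5097, 0.2655, 0.1822]
tcp_rot: [0.964, -0.266, 0.001, -0.001]
contact_force: [-0.7, -0.0, -0.8]
opening: -0.003
finger_force: 0.2
time: 5.22
eef_pos: [0.5171, 0.276, 0.1819]
tcp_rot: [0.94, -0.341, 0.001, -0.001]
contact_force: [-0.8, 0.1, 0.8]
opening: -0.005
finger_force: 0.2
time: 5.3
eef_pos: [0.521, 0.2803, 0.1818]
tcp_rot: [0.935, -0.355, 0.001, -0.0]
contact_force: [-1.8, -1.1, 0.7]
opening: -0.001
finger_force: 1.2
time: 5.38
eef_pos: [0.5252, 0.2848, 0.1816]
tcp_rot: [0.935, -0.354, 0.0, -0.0]
contact_force: [-1.8, -1.2, 1.6]
opening: 0.005
finger_force: 1.2
time: 5.47
eef_pos: [0.53, 0.2893, 0.1814]
tcp_rot: [0.935, -0.354, 0.0, -0.0]
contact_force: [-3.1, -0.4, 2.3]
opening: -0.0
finger_force: 1.4
scene (0.9076905846595764, (22, 19))
top (0.7175523638725281, (70, 20))
[3.31848742e-01 1.97378399e-01 1.81527352e+00 3.63619736e-04
 1.12692545e+00 2.62598812e+00]
```

Force now 2–3 N, so the stop is reached. Backing off, rising, and looking.

```bash

python3 -m handwheel '[-0.08,-0.08,0,0,0,0,-0.08,-0.08,0,0,0,0.05,0,0,0.25,0,0,0.075,0,0,0.25,0,0,0.075,0,0,0.25,0,0,0.075]'
python3 -m handwheel '[0,-0.02,0.25,0,0,0.075,0,-0.15,0.25,0,0,0.075,0,-0.25,0,0,0,0.075,0,-0.25,0,0,0,0.075,0,-0.25,0,0,0,0.075]' 1
python3 -m handwheel '[0,-0.25,0,0,0,0.075,0,-0.25,0,0,0,0.075,0,-0.25,0,0,0,0,0,-0.25,0,0,0,0,0,-0.25,0,0,0,0]'
python3 - <<'E'
from h import *
a,_=shot("scene","s4"); b,_=shot("top","t4")
cv2.imwrite("pics/d4.png",np.hstack([cv2.resize(a[130:230,225:325],(400,400),interpolation=3),cv2.resize(b[130:230,230:330],(400,400),interpolation=3)]))
E
```

```text
time: 5.98
eef_pos: [0.5052, 0.2645, 0.2929]
tcp_rot: [0.99, -0.143, -0.0, 0.0]
contact_force: [0.8, 0.5, 1.3]
opening: -0.004
finger_force: 0.0
time: 6.4
eef_pos: [0.5061, 0.1294, 0.3674]
tcp_rot: [0.989, 0.147, 0.002, 0.0]
contact_force: [1.0, -0.0, -0.3]
opening: 0.711
finger_force: 0.0
time: 6.82
eef_pos: [0.5057, -0.0555, 0.3663]
tcp_rot: [0.967, 0.254, 0.001, 0.001]
contact_force: [-0.5, -0.2, 0.3]
opening: 1.0
finger_force: 0.0
```

View pics/d4.png

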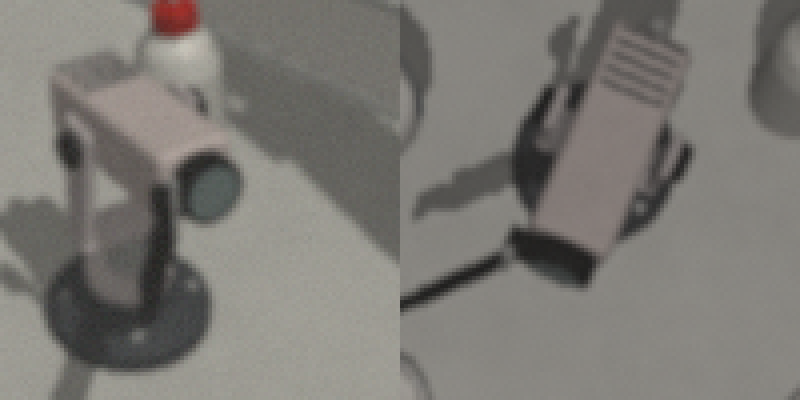

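Right half: cover swung open, hinge at (510,245), arm running to (400,305); lens is visible in the left half at (212,187). Head corners on the right are (617,20), (690,52), (605,262) and (530,228). Fitting the pose.

```bash
python3 - <<'E'
from fit import *
b=lambda u,v:(230+(u-400)/4-.4,130+v/4-.4); a=lambda u,v:(225+u/4-.4,130+v/4-.4)
T=[(617,20,62,25,23),(690,52,62,-25,23),(605,262,-75,-25,23),(530,228,-75,25,23)]
S=[(52,80,62,25,23),(112,52,62,-25,23),(238,138,-75,-25,23),(165,170,-75,25,23),(68,150,0,48,0),(212,187,-92,0,0)]
obs=[("top",b(u,v),X,1) for u,v,*X in T]+[("scene",a(u,v),X,1) for u,v,*X in S]
x,r=fitpose(obs,[.645,.183,-.4,-.17]); print(x.round(4)); print(r.round(1).tolist())
g=lambda y:fitpose(obs+[("top",proj("top",[[.6485,.182,.16]])[0],(0,0,0),5)],y); x,r=g(x); print(x.round(4)); print(r.round(1).tolist())
R=Rh(*x[2:]); P=np.array([x[0],x[1],.16]); h=P+R@[-.0945,.0295,0]; print("hinge",(proj("top",[h])[0]-[230,130])*4+[400,0])
for phi in (2.1,2.3):
    d=R@[-np.sin(phi),-np.cos(phi),0]; X=[h+d*.06]; print(phi,(proj("top",X)[0]-[230,130])*4+[400,0],(proj("scene",X)[0]-[225,130])*4)
# plane of top face
o=headpts([("top","t4"),("scene","s4")])
for n in o:
    Pt,gg,_=o[n]; Q=Pt[(gg>300)&(Pt[:,2]>.16)]; c=np.median(Q,0)
    for i in range(8):
        q=Q if i==0 else Q[np.abs((Q-c)@nv)<(.006 if i<4 else .003)]
        c=q.mean(0); nv=np.linalg.svd(q-c)[2][2]; nv*=np.sign(nv[2])
    print(n,len(q),c.round(4),nv.round(3),"tilt",-np.arctan2(nv@[np.cos(x[2]),np.sin(x[2]),0],nv[2]),"off from pivot",(nv@(c-P)).round(4))
F=np.array([.422,.166,.015]); d=F-P; print("want yaw",np.arctan2(-d[1],-d[0]),"tilt",np.arctan2(-d[2],np.hypot(d[0],d[1])))
g=P+R@[-.045,0,0]; print("grasp",g,"headx",R[:,0],"heady",R[:,1],"headz",R[:,2])
E
```

```text
[ 0.6425  0.1856 -0.3761 -0.186 ]
[[-1.0, -0.0], [0.4, 0.3], [0.5, -0.1], [-1.2, -0.2], [-0.8, -1.5], [1.5, -0.5], [-0.1, -0.9], [-0.5, -1.9], [-0.1, 1.8], [1.8, 2.0]]
[ 0.6476  0.1822 -0.3633 -0.1084]
[[0.2, -2.2], [1.7, -2.1], [1.8, -1.1], [0.2, -0.9], [-1.6, -4.2], [0.6, -3.2], [-0.3, -0.2], [-0.4, -1.1], [-0.7, 0.4], [1.4, 2.8], [-0.5, 1.8]]
hinge [506.45209729 257.37519187]
2.1 [424.05089519 319.64458892] [179.43477655 282.42262794]
2.3 [413.14859163 302.01541628] [157.14118674 282.06259271]
top 931 [0.6363 0.1869 0.1845] [ 0.153 -0.07   0.986] tilt -0.1683054045740596 off from pivot 0.0221
scene 598 [0.6393 0.1914 0.1838] [ 0.153 -0.039  0.988] tilt -0.15711844210936204 off from pivot 0.0219
want yaw 0.07179936042338725 tilt 0.5700316909019456
grasp [0.60580578 0.19812499 0.16486892] headx [ 0.92923961 -0.35328019 -0.10819822] heady [0.35536643 0.93472707 0.        ] headz [ 0.1011358  -0.03845001  0.99412934]
```

```bash

python3 -m handwheel '[0.082,0.213,0,0,0,-0.07,0.082,0.213,0,0,0,-0.07,0.082,0.213,0,0,0,-0.07,0.082,0.213,0,0,0,-0.07]' 1
python3 -m handwheel '[0.082,0.213,-0.05,0,0,-0.07,0.082,0.213,-0.05,0,0,-0.07,0.082,0.213,-0.05,0,0,-0.07,0.082,0.213,-0.05,0,0,-0.07]'
python3 -m handwheel '[0,0,-0.1,0.019,0.049,0,0,0,-0.1,0.019,0.049,0,0,0,0,0,0,0,0,0,0,0,0,0]'
python3 - <<'E'
from h import *
from scipy.spatial.transform import Rotation as T
s=ctrl.get_state(); P=np.array([.646,.1835,.16]); 
from fit import Rh
R=Rh(-.37,-.165); tgt=P+R@[-.045,0,0]; print(s["eef_pos"],"delta units",(tgt-s["eef_pos"])/.15)
want=R@np.diag([1,-1,-1]); print("rot units",(T.from_matrix(want)*T.from_quat(s["tcp_rot"]).inv()).as_rotvec()/1.5708, s["qpos"])
E
```

```text
time: 7.25
eef_pos: [0.5556, 0.0761, 0.3661]
tcp_rot: [0.999, 0.034, 0.001, -0.0]
contact_force: [0.3, 0.6, 0.2]
opening: 0.999
finger_force: 0.0
time: 7.58
eef_pos: [0.6046, 0.2048, 0.3357]
tcp_rot: [0.983, -0.184, 0.001, -0.0]
contact_force: [0.3, 0.2, 0.3]
opening: 0.996
finger_force: 0.0
time: 7.92
eef_pos: [0.6042, 0.2024, 0.304]
tcp_rot: [0.98, -0.182, -0.082, -0.015]
contact_force: [-0.1, -0.5, 0.6]
opening: 0.999
finger_force: 0.0
[0.60421633 0.20244413 0.30397183] delta units [ 0.00265835 -0.01928294 -0.91053647]
rot units [ 0.0003486  -0.00077676 -0.00201913] [0.13541074 0.23678649 1.54462178 0.07893907 1.50658959 2.06226657]
```

```bash

python3 -m handwheel '[0,-0.004,-0.2,0,0,0,0,-0.004,-0.2,0,0,0,0,-0.004,-0.2,0,0,0,0,-0.004,-0.2,0,0,0,0,-0.004,-0.11,0,0,0]'
python3 -m handwheel '[0,0,0,0,0,0,0,0,0,0,0,0,0,0,0,0,0,0,0,0,0,0,0,0,0,0,0,0,0,0]' 0 30
python3 -m handwheel '[0,0,0,0,0,0,0,0,0,0,0,0,0,0,0,0,0,0]'
```

```text
time: 8.33
eef_pos: [0.603, 0.1991, 0.1673]
tcp_rot: [0.98, -0.182, -0.081, -0.015]
contact_force: [0.3, -0.2, -0.7]
opening: 1.001
finger_force: 0.0
time: 8.75
eef_pos: [0.6057, 0.2001, 0.1726]
tcp_rot: [0.98, -0.182, -0.079, -0.017]
contact_force: [-0.3, 3.1, 4.8]
opening: 0.583
finger_force: 37.8
time: 9.0
eef_pos: [0.6057, 0.2001, 0.1725]
tcp_rot: [0.98, -0.182, -0.079, -0.017]
contact_force: [-0.3, 2.9, 7.1]
opening: 0.582
finger_force: 38.0
```

```bash
python3 - <<'E'
from h import *
from scipy.spatial.transform import Rotation as T
P=np.array([.646,.184,.16]); r=np.array([.6057,.2001,.1700])-P
def rows(r,ax,ang,n):
    w=np.array(ax)*ang/n; M=T.from_rotvec(w)
    for i in range(n):
        q=M.apply(r); print(((q-r)/.15).round(3),(w/1.5708).round(4)); r=q
    return r
r=rows(r,[0,0,1],.447,6); yaw=.080
r=rows(r,[np.sin(yaw),-np.cos(yaw),0],.738,10); print(P+r)
E
```

```text
[-0.007 -0.02  -0.   ] [0.     0.     0.0474]
[-0.006 -0.021 -0.   ] [0.     0.     0.0474]
[-0.004 -0.021 -0.   ] [0.     0.     0.0474]
[-0.003 -0.021 -0.   ] [0.     0.     0.0474]
[-0.001 -0.022 -0.   ] [0.     0.     0.0474]
[ 0.001 -0.022 -0.   ] [0.     0.     0.0474]
[-0.004 -0.    -0.022] [ 0.0038 -0.0468  0.    ]
[-0.003 -0.    -0.022] [ 0.0038 -0.0468  0.    ]
[-0.001 -0.    -0.022] [ 0.0038 -0.0468  0.    ]
[ 0.001  0.    -0.022] [ 0.0038 -0.0468  0.    ]
[ 0.002  0.    -0.022] [ 0.0038 -0.0468  0.    ]
[ 0.004  0.    -0.022] [ 0.0038 -0.0468  0.    ]
[ 0.005  0.    -0.021] [ 0.0038 -0.0468  0.    ]
[ 0.007  0.001 -0.021] [ 0.0038 -0.0468  0.    ]
[ 0.009  0.001 -0.02 ] [ 0.0038 -0.0468  0.    ]
[ 0.01   0.001 -0.019] [ 0.0038 -0.0468  0.    ]
[0.6072477  0.18146256 0.13820273]
```

```bash

python3 -m handwheel '[-0.007,-0.020,0,0,0,0.0475,-0.006,-0.021,0,0,0,0.0475,-0.004,-0.021,0,0,0,0.0475]'
python3 -m handwheel '[-0.003,-0.021,0,0,0,0.0475,-0.001,-0.022,0,0,0,0.0475,0.001,-0.022,0,0,0,0.0475,0,0,0,0,0,0]'
python3 -m handwheel '[-0.004,0,-0.022,0.004,-0.047,0,-0.003,0,-0.022,0.004,-0.047,0,-0.001,0,-0.022,0.004,-0.047,0]'
python3 -m handwheel '[0.001,0,-0.022,0.004,-0.047,0,0.002,0,-0.022,0.004,-0.047,0,0.004,0,-0.022,0.004,-0.047,0]'
```

```text
time: 9.25
eef_pos: [0.6031, 0.1902, 0.1725]
tcp_rot: [0.994, -0.07, -0.08, -0.007]
contact_force: [-1.0, -0.1, 7.0]
opening: 0.581
finger_force: 38.2
time: 9.58
eef_pos: [0.6028, 0.1799, 0.1725]
tcp_rot: [0.996, 0.041, -0.08, 0.003]
contact_force: [-1.1, -1.4, 7.1]
opening: 0.578
finger_force: 38.2
time: 9.83
eef_pos: [0.6012, 0.1799, 0.1621]
tcp_rot: [0.999, 0.04, 0.032, -0.002]
contact_force: [-2.0, -2.4, 4.4]
opening: 0.578
finger_force: 37.9
time: 10.08
eef_pos: [0.6019, 0.1799, 0.1516]
tcp_rot: [0.989, 0.04, 0.142, -0.007]
contact_force: [-1.0, -0.4, 2.4]
opening: 0.582
finger_force: 37.7
```

```bash

python3 -m handwheel '[0.005,0,-0.021,0.004,-0.047,0,0.007,0.001,-0.021,0.004,-0.047,0,0.009,0.001,-0.020,0.004,-0.047,0,0.010,0.001,-0.019,0.004,-0.047,0,0,0,0,0,0,0]'
python3 - <<'E'
from h import *
from fit import *
from scipy.spatial.transform import Rotation as T
s=ctrl.get_state(); R=T.from_quat(s["tcp_rot"]).as_matrix(); 
hx=R[:,0]; print("tool x",hx,"tilt",np.arcsin(hx[2]),"yaw",np.arctan2(hx[1],hx[0]),s["qpos"])
print("pivot by tool",s["eef_pos"]+.045*hx, "contact",s["contact_force"])
d=np.array([.422,.166,.015])-s["eef_pos"]; print("tcp->F yaw,tilt",np.arctan2(-d[1],-d[0]),np.arctan2(-d[2],np.hypot(*d[:2])))
a,_=shot("scene","s5"); b,_=shot("top","t5")
cv2.imwrite("pics/d5.png",np.hstack([cv2.resize(a[130:230,225:325],(400,400),interpolation=3),cv2.resize(b[130:230,230:330],(400,400),interpolation=3)]))
E
```

```text
time: 10.5
eef_pos: [0.6064, 0.1803, 0.1381]
tcp_rot: [0.957, 0.039, 0.287, -0.013]
contact_force: [2.7, -0.4, -1.0]
opening: 0.583
finger_force: 37.2
tool x [0.83180639 0.06782086 0.55090695] tilt 0.5834505780590084 yaw 0.0813544766000862 [ 0.13955419  0.10371278  2.08969199 -0.081675    0.36649513  1.69565295]
pivot by tool [0.64387208 0.18332859 0.16291897] contact [ 2.68274188 -0.43887167 -1.02030087]
tcp->F yaw,tilt 0.07725099749945354 0.5872530545392287
```

View pics/d5.png

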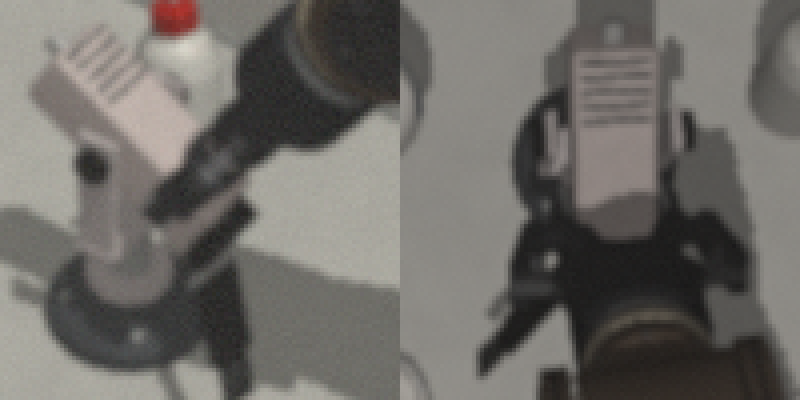

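The head is gripped and aimed down, yaw 0.08 and tilt 0.58; the cover is still out to the left at (490,330). Releasing and retreating along the tool axis, then measuring.

```bash

python3 -m handwheel '[0,0,0,0,0,0,0,0,0,0,0,0,0,0,0,0,0,0,0,0,0,0,0,0,0,0,0,0,0,0]' 1
python3 -m handwheel '[-0.07,-0.006,0.105,0,0,0,-0.14,-0.011,0.21,0,0,0,-0.14,-0.011,0.21,0,0,0,-0.14,-0.011,0.21,0,0,0,-0.10,-0.01,0.21,0,0.04,0]'
python3 -m handwheel '[0,-0.1,0.21,0,0.07,0,0,-0.25,0,0,0.07,0,0,-0.25,0,0,0.07,0,0,-0.25,0,0,0.07,0,0,-0.25,0,0,0.04,0]'
python3 -m handwheel '[0,-0.25,0,0,0,0,0,-0.25,0,0,0,0,0,-0.25,0,0,0,0,0,0,0,0,0,0]'
python3 - <<'E'
from h import *
a,_=shot("scene","s6"); b,_=shot("top","t6")
cv2.imwrite("pics/d6.png",np.hstack([cv2.resize(a[130:230,225:325],(400,400),interpolation=3),cv2.resize(b[130:230,230:330],(400,400),interpolation=3)]))
E
```

```text
time: 11.02
eef_pos: [0.6057, 0.1806, 0.137]
tcp_rot: [0.958, 0.039, 0.283, -0.013]
contact_force: [-1.0, 0.1, -0.0]
opening: 1.002
finger_force: 0.0
time: 11.43
eef_pos: [0.5135, 0.1733, 0.2773]
tcp_rot: [0.967, 0.039, 0.25, -0.014]
contact_force: [1.0, -0.4, -0.4]
opening: 1.002
finger_force: 0.0
time: 11.85
eef_pos: [0.5179, 0.0066, 0.3114]
tcp_rot: [0.999, 0.034, 0.004, -0.024]
contact_force: [0.9, -0.7, -0.5]
opening: 1.004
finger_force: 0.0
time: 12.18
eef_pos: [0.5172, -0.1097, 0.3098]
tcp_rot: [0.999, 0.03, 0.005, -0.022]
contact_force: [0.0, 0.2, -0.2]
opening: 1.002
finger_force: 0.0
```

View pics/d6.png

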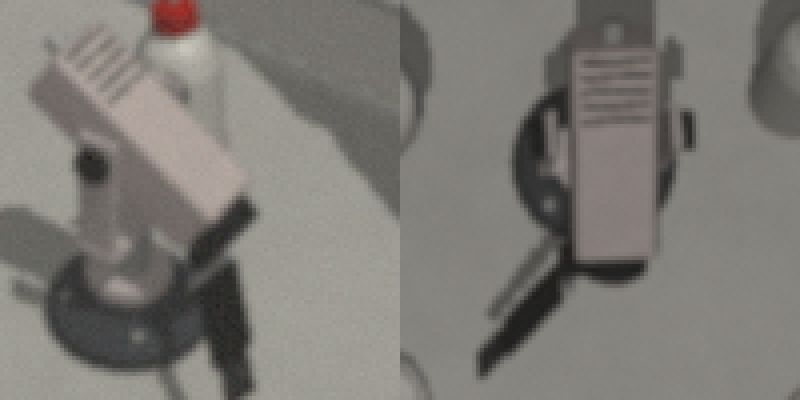

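The head stayed put. The top face corners are at d6 (577,48), (658,48), (655,262), (575,262), and the cover reaches to (483,365). Checking the aim numerically.

```bash
python3 - <<'E'
from fit import *
b=lambda u,v:(230+(u-400)/4-.4,130+v/4-.4); a=lambda u,v:(225+u/4-.4,130+v/4-.4)
T=[(577,48,62,25,23),(658,48,62,-25,23),(655,262,-75,-25,23),(575,262,-75,25,23),(688,130,0,-46,0)]
S=[(62,75,62,25,23),(102,25,62,-25,23),(248,178,-75,-25,23),(208,220,-75,25,23),(92,165,0,48,0)]
obs=[("top",b(u,v),X,1) for u,v,*X in T]+[("scene",a(u,v),X,1) for u,v,*X in S]
F=np.array([.422,.166,.015])
x,r=fitpose(obs,[.645,.183,.08,.57]); print(x.round(4)); print(r.round(1).tolist())
for p in (x[:2],[.646,.184],[.6498,.1812]):
    d=F-[*p,.16]; print("want",p,np.arctan2(-d[1],-d[0]),np.arctan2(-d[2],np.hypot(*d[:2])))
R=Rh(*x[2:]); P=np.array([x[0],x[1],.16]); h=P+R@[-.0945,.0295,0]
for phi in (2.0,2.3):
    e=R@[-np.sin(phi),-np.cos(phi),0]; X=[h,h+e*.085]; print(phi,((proj("top",X)-[230,130])*4+[400,0]).tolist(),((proj("scene",X)-[225,130])*4).tolist())
o=headpts([("top","t6"),("scene","s6")])
for n in o:
    Pt,gg,_=o[n]; Q=Pt[(gg>330)&(Pt[:,2]>.13)]; c=np.median(Q,0); nv=np.array([-.55,0,.83])
    for i in range(10):
        q=Q[np.abs((Q-c)@nv)<(.012 if i<4 else .003)]
        c=q.mean(0); nv=np.linalg.svd(q-c)[2][2]; nv*=np.sign(nv[2])
    print(n,len(q),c.round(4),nv.round(3),"tilt",np.arctan2(-nv@[np.cos(.08),np.sin(.08),0],nv[2]),"side",nv@[-np.sin(.08),np.cos(.08),0])
# top-face centreline at two rows from clouds
    w=q; ax=np.array([np.cos(.08),np.sin(.08),0]);
    t=(w-c)@ax
    for lo,hi in((-.05,-.03),(-.03,-.01),(-.01,.01),(.01,.03),(.03,.045)):
        m=(t>lo)&(t<hi); y=(w[m]-[.646,.184,0])@[-np.sin(.08),np.cos(.08),0]; print(lo,m.sum(),np.percentile(y,[3,97]).round(4),w[m].mean(0).round(4))
E
```

```text
[0.6476 0.1835 0.0579 0.5656]
[[-1.1, 0.5], [0.8, -0.1], [0.1, -0.4], [-0.7, 0.2], [0.4, -0.1], [-2.1, -5.2], [0.0, -2.7], [2.4, -0.1], [1.4, 0.6], [-1.3, 0.9]]
want [0.64756354 0.18350191] 0.07743675827614324 0.5699570652833791
want [0.646, 0.184] 0.08018484730131618 0.573022798820109
want [0.6498, 0.1812] 0.06662643543824832 0.5658371286319499
2.0 [[560.5625179763022, 270.8562984213738], [505.19673977408684, 377.8416920380513]] [[211.50860829065232, 264.61004400146464], [270.01926873302796, 393.2838580004218]]
2.3 [[560.5625179763022, 270.8562984213738], [471.30120872486043, 360.61383343441344]] [[211.50860829065232, 264.61004400146464], [234.71789776788228, 398.207403532719]]
top 759 [0.6235 0.1821 0.1724] [-0.535 -0.043  0.844] tilt 0.566773449670588 side 0.0002933385967890469
-0.05 144 [-0.0228  0.0201] [0.5843 0.1782 0.1474]
-0.03 162 [-0.0202  0.022 ] [0.6036 0.1808 0.1598]
-0.01 166 [-0.0224  0.0219] [0.6233 0.1821 0.1723]
0.01 146 [-0.0225  0.0216] [0.6416 0.1833 0.184 ]
0.03 66 [-0.0222  0.0213] [0.6606 0.1855 0.1962]
scene 835 [0.6295 0.1866 0.1748] [-0.551 -0.026  0.834] tilt 0.5843938137939854 side 0.01788921379815971
-0.05 148 [-0.021   0.0256] [0.5897 0.1833 0.1485]
-0.03 151 [-0.0193  0.0252] [0.6096 0.1849 0.1618]
-0.01 149 [-0.0205  0.0271] [0.6296 0.1874 0.1747]
0.01 146 [-0.0189  0.025 ] [0.6495 0.1887 0.1879]
0.03 110 [-0.0206  0.0246] [0.6676 0.1887 0.2001]
```

Aim is within about 1° (tilt 0.567–0.584 against 0.57 wanted; yaw about 0.07–0.08 against 0.073). Checking the cover angle from the depth cloud.

```bash
python3 - <<'E'
from fit import *
for tags,yaw,tilt in(((("top","t4"),("scene","s4")),-.37,-.165),((("top","t6"),("scene","s6")),.075,.572)):
    R=Rh(yaw,tilt); P=np.array([.647,.183,.16])
    for n,t in tags:
        z=np.load(t+".npz"); C=cloud(n,z["d"]); H=(C-P)@R*1000; g=z["p"].astype(int).sum(2)
        m=(z["d"]>0)&(g<200)&(abs(H[...,2])<17)&(H[...,1]>34)&(H[...,1]<110)&(H[...,0]<-97)&(H[...,0]>-175)
        q=H[m][:,:2]
        if len(q)<10: print(n,len(q)); continue
        l=cv2.fitLine(q.astype(np.float32),cv2.DIST_HUBER,0,.01,.01).ravel(); d=l[:2]*np.sign(l[1])
        far=q[np.hypot(q[:,0]+94.5,q[:,1]-29.5)>60].mean(0)-[-94.5,29.5]
        print(t,len(q),"phi line",np.arctan2(-d[0],-d[1]),"phi from hinge",np.arctan2(-far[0],-far[1]),far)
E
```

```text
t4 52 phi line 2.3118093 phi from hinge 2.2874449903802754 [-53.88181177  46.93945874]
s4 119 phi line 2.3111515 phi from hinge 2.315682008125587 [-57.2523603   52.79175927]
t6 141 phi line 2.2961874 phi from hinge 2.31280961087141 [-51.5373495   47.24883192]
s6 220 phi line 2.288492 phi from hinge 2.3359308023445045 [-51.9043129   49.84226967]
```

Cover angle is 2.30 in both views and the robot is clear.

```bash
python3 -c "
from plant import ctrl
print(ctrl.sign_off())"
```

```text
the job is handed in; nothing more can be done
None
```

The job is handed in at about 12 s on the robot's clock: the lens cover is open at its stop (measured 2.30 rad), the camera head holds its aim at the ferrule's middle to within about 1°, and nothing else was touched.

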